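# Zero the depth-check unit, dip its gauge rod and present it for reading

## Robot

A 6-joint arm with a two-finger parallel gripper is mounted at the origin on a cart in front of the work surface, level with it; the furniture and walls round the work are solid. World frame = base frame: x ahead of the robot, y to its left, z up, the work surface at z = 0. Lengths are in m, angles in rad, forces in N, time in s.
With the tool pointing down it reaches from about 0.375 to 0.9 m from the base axis. Payload 3.1 kg.
Tool frame: the origin (TCP) lies midway between the tips of the shut fingers; the grasp point (between the pads) lies 19 mm behind it; z points along the fingers, y is the line along which they close (so a half turn about z gives the same grasp; the last joint's range is limited). The gripper opens to 87 mm and grips with 3 to 60 N. Pads are 19 mm wide; open, the fingers measure 117 mm over their backs; the gripper's body (75 mm by 190 mm) begins 51 mm behind the grasp point.
Start: joints at [0.962, 0.527, 1.433, -0, 1.181, -0.178], TCP at [0.261, 0.568, 0.223] pointing down, gripper open.
Joint ranges: [-3.08, 3.08], [-0.75, 2.2], [0.22, 2.44], [-1.43, 4.57], [0, 2.65], [-2.85, 2.85]. Speed limits (rad/s): [2.79, 2.79, 3.14, 3.14, 3.14, 3.14].

## Interface

Orientations are given as a unit quaternion [x, y, z, w].
In Python, from rig import status, imaging, order gives the robot as it stands.
- The arm moves only by the tool arm_command, never from a script. Its argument "deltas" is one flat list of numbers, 5 for each row, row after row: the opening, from -1 (shut) to 1 (fully open), so that 0 is half open, then the shift along the tool's x, y, z in m, then the turn about the tool's z in rad. In form: [gripper, tx, ty, tz, roll, gripper, tx, ty, tz, roll, ...]. A call has 1 to 12 rows; each row shifts and turns the commanded pose from where the row before left it, along the tool's axes as they then stand; what a row does not reach is not made up. A row lasts 1/8 s, in which the tool goes at most 62.5 mm and 10.7 degrees, less where a joint would pass 70% of its speed; a pose out of reach is approached as far as the arm can. A call with a gripper value outside its range is refused whole. The fingers move at their own pace and stop on an object; "newtons" is the grip in N (left out, the last holds). Time passes only in rows, so rows that do not move let the fingers close. It gives the time, the measured TCP pose, the force, the opening and the grip force at its end, in the units of the state.
- status.get_obs(): the state, without advancing time (a new reading comes with each control period).
- imaging.camera(name): name is "scene" or "top" or "wrist"; returns (picture, depth): 480x640x3 uint8, red, green, blue; 480x640 float32, m along the optical axis (not along the pixel's ray), 0 where there is no reading.
- imaging.camera_params(name): a dict with "intrinsics" (3x3 intrinsics, pixels), "k1" (the pictures are not rectified: a ray, as slopes to the right and down, at radius r is drawn at 1 + k1 r^2 times it, then the intrinsics apply), "camera_from_world" (4x4, takes a point from world to camera coordinates). Camera axes: x right, y up, looking along -z (the intrinsics and any distortion apply to the point x, -y, -z); pixel columns grow to the right and rows downward; lengths in m; the calibration is good to about 2 mm. A picture is of the moment at which its call begins: read the wrist's pose just before it. camera_params takes no time and is no camera call; for the wrist camera it gives the pose at the moment of the call.
- order.hand_in(): hands the job in; it is judged then, once.
The state is a dict: "time": time; "q": joint angles; "joint_velocities": joint speeds; "joint_torque": joint torques, N m; "position": TCP position; "tool_rot": TCP orientation; "ft_force": force on the tool from outside, world axes, zero at the start; "moment": the same for the moment, N m; "grip_width": finger opening in m; "grip_force": force on a finger pad.
Only numpy, scipy, OpenCV 4.12 (cv2) and the standard library are available. Lean on these libraries where they do the work, as an engineer would, in place of code of your own. Each camera call takes 0.05 s, during which the arm holds its last target. There are 200 camera calls.

## Task

Turn the knob on top of the white depth-check unit back counter-clockwise to its zero stop, then take the gauge rod from its cradle, push it into the unit's sloping guide tube until its collar stops against the mouth, and draw it out again. Finish while holding the rod still and level in the gripper, its tip about 10 cm above the middle of the dark reading plate so that it can be read there, with the knob still at zero. Leave the timer, the tape roll and the small bottle where they are.

Things in the scene. Friction and masses are not known exactly. Their poses are not given: they have to be found in the camera images.
- unit: depth-check unit: fixed white box housing 150 long x 150 wide x 125 mm high with a steel guide tube sloping out of its front. Origin on the table under the housing, 55 mm behind its front face; x points from front to back (away from the robot, yaw about -0.3 to 0.2), z up. The knob's axis is at x = 25, y = 0 mm.
- guide_tube: fixed steel guide tube, sloping 20 degrees down into the housing. Origin at the centre of its flared mouth, which faces the robot at unit x = -115, y = 0, z = 125 mm; z points out along the tube's axis (towards the robot and up), y is level. Mouth 41 mm outside, about 35 mm inside diameter, narrowing over 18 mm to a 15 mm bore; free for the rod's full 130 mm.
- reset_knob (a joint): angle of the black reset knob on top of the unit, rad: 0 at the zero stop (a hard stop), where the grip bar lies along the unit's x axis; it grows clockwise seen from above, to 1.6, and starts between 0.6 and 1.25. Turns stiffly (0.04 N m) and stays where it is left.
- reset_knob_grip (a point): point on the knob's vertical axis at the height to grip, 162 mm above the table, 7 mm below the top of the bar. The bar is 42 mm long, 14 mm wide and 32 mm high, on a disc 44 mm across whose top is 23 mm below this point. The point turns with the knob; its x axis is along the bar.
- gauge_rod: loose gauge rod, 60 to 105 g: black handle bar (16 mm wide, 20 mm high, x = -110 to -8 mm), steel collar 42 mm across, 8 mm thick, steel stem 9 mm across, 130 mm long. Origin on the axis at the collar's front face (which stops on the tube's mouth); x points to the tip. Lies level in the cradle, axis 55 mm above the table, tip away from the robot, 20 mm side upright.
- rod_grip (a point): middle of the rod's handle, on the axis, 55 mm behind the collar's front face; the place to grip, across the 16 mm width.
- rod_tip (a point): end of the rod's stem, 130 mm in front of the collar's front face.
- cradle: fixed aluminium cradle: base plate 205 x 60 x 8 mm with two notched uprights 10 mm thick and 62 mm high, one under the handle's end (x = -98 mm) and one under the stem (x = 72 mm), open at the top. Origin on the table under the rod's collar face; x points along the rod to its tip.
- reading_plate: dark flat reading plate with a low steel rim at its two ends, 70 x 96 x 10 mm, fixed on the table; origin at the middle of its underside. The reading place is above its middle.
- timer: white bench timer, 66 x 62 x 19 mm, loose bystander; origin at the middle of its underside.
- tape_roll: roll of white tape lying flat, 64 mm across, 19 mm high, loose bystander; origin at the middle of its underside.
- bottle_small: small white screw-cap bottle, 36 mm across, 63 mm high, loose bystander; origin at the middle of its underside.

How it is judged:
By the outcome, as a careful person would: the job done as asked, in the order asked, and still so for the second after the job is handed in, while the arm keeps its last pose, push and grip.
It also fails if it takes over 64 s, if anything falls off the work surface, if the arm or the gripper's body presses on something with over 40 N, if the wrist force passes 120 N, or if a joint passes its speed limit or range.

## Working session

There is one attempt and no reset: what is moved stays moved. The work goes in short steps, Python scripts to look and compute and a tool call to move; the robot and the scene stay as the last step left them, time stands still between calls to the robot, and variables do not carry over. Pictures are saved under pics/ and viewed, at most 10 in all, crops included, and the job is handed in when it is done.

Besides the shell and the picture viewer there is one more tool, called after ">>>" as name(argument=value, ...), one argument or row to a line, values as JSON. arm_command: Moves the arm, as the interface text tells. Its arguments: {"type":"object","properties":{"deltas":{"type":"array"},"newtons":{"type":"number"}},"required":["deltas"]}

```bash
mkdir -p pics; ls; cat > h.py <<'E'
import numpy as np, cv2
from rig import status, imaging, order
from scipy.spatial.transform import Rotation as R
def shot(n,f):
    P=imaging.camera_params(n); p,d=imaging.camera(n); cv2.imwrite('pics/'+f,p[:,:,::-1]); np.savez('pics/'+f[:-4]+'.npz',p=p,d=d,K=P['intrinsics'],k1=P['k1'],T=P['camera_from_world']); return p,d,P
def load(f):
    z=np.load('pics/'+f+'.npz'); return z['p'],z['d'],dict(intrinsics=z['K'],k1=float(z['k1']),camera_from_world=z['T'])
def ray(P,uv):
    K=np.array(P['intrinsics']);uv=np.atleast_2d(uv).astype(float)
    s=cv2.undistortPoints(uv.reshape(-1,1,2),K,np.array([P['k1'],0,0,0,0.])).reshape(-1,2)
    T=np.linalg.inv(P['camera_from_world']); d=np.c_[s[:,0],-s[:,1],-np.ones(len(s))]
    return T[:3,3], d@T[:3,:3].T
def plane(P,uv,z):
    o,d=ray(P,uv); return o+d*((z-o[2])/d[:,2])[:,None]
def pts(P,uv,depth):
    o,d=ray(P,uv); return o+d*np.asarray(depth)[:,None]
def cloud(P,d):
    v,u=np.mgrid[0:480,0:640]; return pts(P,np.c_[u.ravel(),v.ravel()],d.ravel()).reshape(480,640,3)
E
python3 - <<'E'
from h import *
print(status.get_obs())
for n in('scene','top'):
    p,d,P=shot(n,n+'1.png'); print(n,P['k1'],np.linalg.inv(P['camera_from_world']).round(3).tolist(),np.array(P['intrinsics']).tolist())
E
```

```text
pics
{'time': 0.0, 'q': array([ 9.61490565e-01,  5.28428809e-01,  1.43390430e+00, -4.89952964e-05,
        1.18136156e+00, -1.78472825e-01]), 'joint_velocities': array([ 0.00173861, -0.00020684,  0.00072619,  0.00178283,  0.00035464,
       -0.00171304]), 'joint_torque': array([ 9.82823985e-05, -4.40037847e+01, -1.76592404e+01,  6.31107646e-02,
        5.83659403e-02, -1.68587753e-04]), 'position': array([0.26056631, 0.56729576, 0.22159393]), 'tool_rot': array([ 2.13745062e-01,  9.76888910e-01, -9.79219059e-04, -3.82439772e-04]), 'ft_force': array([ 0.55284003, -0.14649515,  0.0567455 ]), 'moment': array([0.01146946, 0.00518902, 0.00354488]), 'grip_force': 0.0, 'grip_width': 0.08714081428022427}
scene -0.015989298337524622 [[0.493, 0.473, -0.73, -0.44], [-0.87, 0.269, -0.413, -0.541], [0.0, 0.839, 0.544, 0.84], [0.0, 0.0, 0.0, 1.0]] [[550.3562860976357, 0.0, 317.7512831052455], [0.0, 550.3562860976357, 242.18410313490568], [0.0, 0.0, 1.0]]
top 0.015216117087310271 [[0.015, 0.991, -0.131, 0.362], [-1.0, 0.014, -0.012, 0.0], [-0.01, 0.132, 0.991, 1.498], [0.0, 0.0, 0.0, 1.0]] [[492.19553893438325, 0.0, 327.31399296325617], [0.0, 492.19553893438325, 239.76544388530783], [0.0, 0.0, 1.0]]
```

View pics/top1.png

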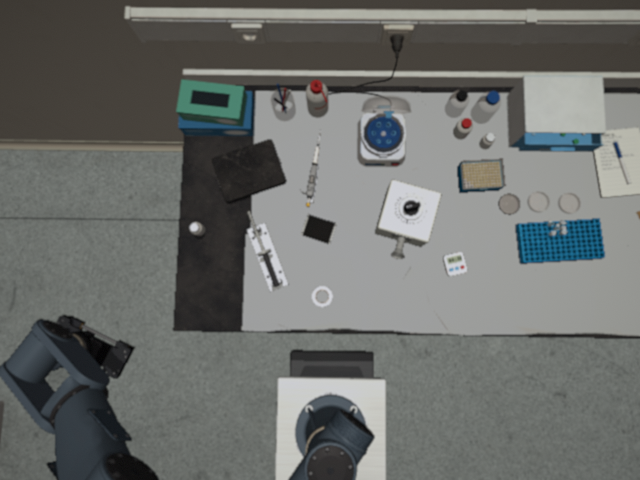

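View pics/scene1.png

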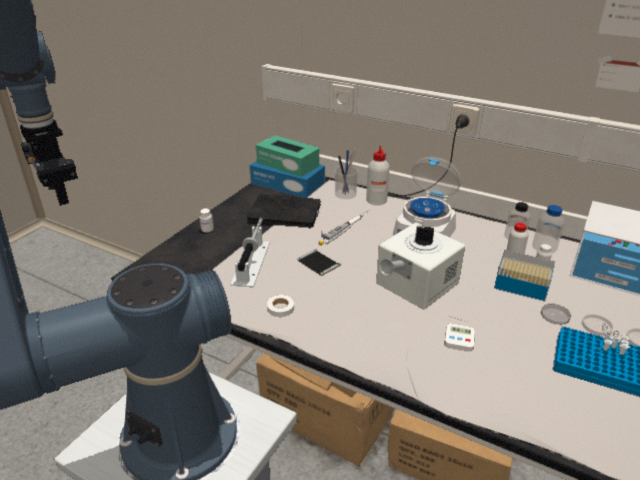

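Top view: unit at (408,210) with tube mouth at about (398,254), cradle and rod at (266,250), reading plate at (319,229), tape at (322,297), timer at (455,264), bottle at (196,229). The scene view agrees with this layout.

```bash
python3 - <<'E'
from h import *
p,d,P=load('top1'); C=cloud(P,d); g=p.max(2)
def blob(m,box):
    M=np.zeros(m.shape,bool); u0,v0,u1,v1=box; M[v0:v1,u0:u1]=m[v0:v1,u0:u1]; return M
def rect(M,z):
    n,l,s,c=cv2.connectedComponentsWithStats(M.astype(np.uint8)); k=1+np.argmax(s[1:,4]); v,u=np.where(l==k)
    X=plane(P,np.c_[u,v],z)[:,:2]; r=cv2.minAreaRect((X*1000).astype(np.float32)); return np.round(r[0],1),np.round(r[1],1),round(r[2],1),len(u)
Z=C[:,:,2]
M=blob((g>190)&(Z>.11)&(Z<.14),(365,170,450,255)); print('house z',np.median(Z[M]),rect(M,.125))
# knob
M=blob((g<70)&(Z>.15),(390,190,430,230)); print('bar n',M.sum(),'z',np.median(Z[M]) if M.any() else 0); 
if M.any(): print(rect(M,.169))
M=blob((g<60)&(Z<.03),(295,205,345,250)); print('plate',np.median(Z[M]),rect(M,.010))
M=blob((g<60)&(Z>.04),(240,205,295,300)); print('handle',np.median(Z[M]),rect(M,.065))
M=blob((g>190)&(Z<.03),(240,205,295,300)); print('base',rect(M,.008))
M=blob((Z>.09)&(Z<.16)&(g<200),(375,232,425,262)); v,u=np.where(M); print('tube',C[M].mean(0), C[v.max(),u[v.argmax()]])
a=cv2.resize(p[165:265,365:455],None,fx=6,fy=6,interpolation=cv2.INTER_CUBIC); b=cv2.resize(p[205:305,230:300],None,fx=6,fy=6,interpolation=cv2.INTER_CUBIC)
b=b[:,:240] if 0 else b
cv2.imwrite('pics/crop1.png',cv2.resize(np.hstack([a,b]),(800,500))[:,:,::-1])
E
```

```text
house z 0.12406583923002734 (array([ 632.4, -214.4]), array([141.8, 141.8]), 74.4, 2148)
bar n 57 z 0.16637760619819342
(array([ 634.7, -213.2]), array([16.8, 35.9]), 0.7, 57)
plate 0.0048954101237936865 (array([593.2,  46.5]), array([78.7, 61.6]), 72.6, 508)
handle 0.06368733685905004 (array([462.1, 182.6]), array([96.5, 11.8]), 22.6, 102)
base (array([512.3, 187.2]), array([201.5,  26.2]), 22.5, 381)
tube [ 0.53682154 -0.1939702   0.11758727] [ 0.49704666 -0.17836887  0.10597244]
```

View pics/crop1.png

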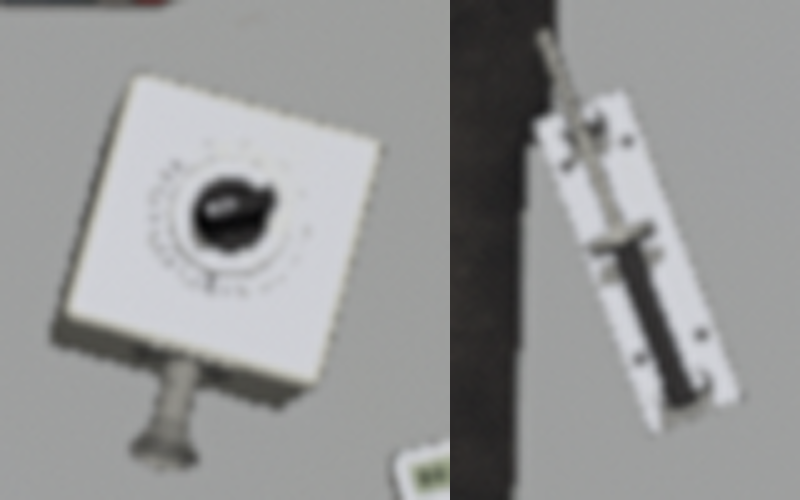

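>>> arm_command(
  deltas=[1, -0.045, -0.037, -0.0115, 0, 1, -0.045, -0.037, -0.0115, 0, 1, -0.045, -0.037, -0.0115, 0, 1, -0.045, -0.037, -0.0115, 0, 1, -0.045, -0.037, -0.0115, 0, 1, -0.045, -0.037, -0.0115, 0, 1, -0.045, -0.037, -0.0115, 0, 1, -0.045, -0.037, -0.0115, 0, 1, -0.045, -0.037, -0.0115, 0, 1, -0.045, -0.037, -0.0115, 0, 1, -0.045, -0.037, -0.0115, 0, 1, -0.045, -0.037, -0.0115, 0],
)

```text
time: 1.6
position: [0.5665, -0.0628, 0.3605]
tool_rot: [0.214, 0.977, 0.0, -0.0]
ft_force: [0.5, -0.1, -0.7]
grip_width: 0.0869
grip_force: 0.0
```

>>> arm_command(
  deltas=[1, -0.0425, -0.0365, 0, 0, 1, -0.0425, -0.0365, 0, 0, 1, -0.0425, -0.0365, 0, 0, 1, 0, 0, 0, 0.18, 1, 0, 0, 0, 0.18, 1, 0, 0, 0, 0.18, 1, 0, 0, 0, 0.18, 1, 0, 0, 0, 0],
)

```text
time: 2.6
position: [0.6361, -0.2137, 0.3598]
tool_rot: [0.543, 0.84, -0.0, -0.001]
ft_force: [1.3, 0.6, 0.2]
grip_width: 0.087
grip_force: 0.0
```

```bash
python3 - <<'E'
from h import *
o=status.get_obs(); print(o['time'],o['position'],R.from_quat(o['tool_rot']).as_matrix().round(3).tolist())
p,d,P=shot('wrist','w1.png'); print(np.linalg.inv(P['camera_from_world']).round(3).tolist())
C=cloud(P,d);Z=C[:,:,2];g=p.max(2)
print([ (round(a,3),int(((Z>a)&(Z<a+.006)&(d>0)).sum())) for a in np.arange(.11,.19,.006)])
E
```

```text
2.6 [ 0.63606925 -0.21366154  0.35983428] [[-0.41, 0.912, -0.001], [0.912, 0.41, 0.001], [0.001, -0.001, -1.0]]
[[0.912, -0.392, -0.119, 0.604], [0.409, 0.872, 0.269, -0.139], [-0.002, -0.294, 0.956, 0.522], [0.0, 0.0, 0.0, 1.0]]
[(np.float64(0.11), 695), (np.float64(0.116), 1163), (np.float64(0.122), 14301), (np.float64(0.128), 1888), (np.float64(0.134), 921), (np.float64(0.14), 165), (np.float64(0.146), 48), (np.float64(0.152), 38), (np.float64(0.158), 47), (np.float64(0.164), 525), (np.float64(0.17), 38), (np.float64(0.176), 37), (np.float64(0.182), 56), (np.float64(0.188), 97)]
```

View pics/w1.png

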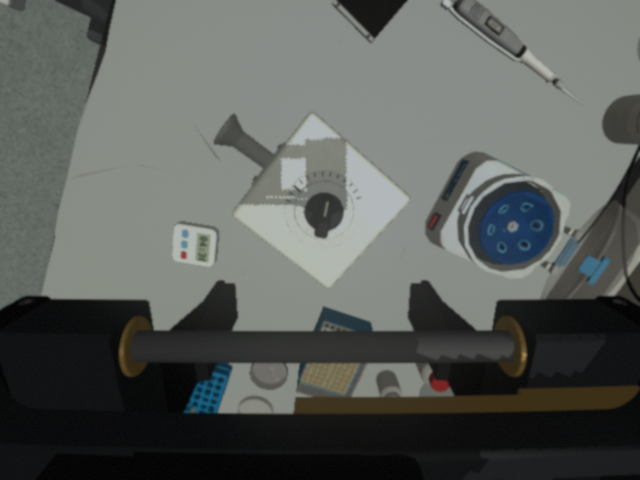

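The wrist view shows the knob bar at (324,212), running nearly along the image's vertical axis. The housing is at (322,200) and the tube mouth at (228,130).

```bash
python3 - <<'E'
from h import *
p,d,P=load('w1');C=cloud(P,d);Z=C[:,:,2];g=p.max(2);v,u=np.mgrid[0:480,0:640]
def rr(X): return cv2.minAreaRect((X[:,:2]*1000).astype(np.float32))
B=(Z>.158)&(Z<.175)&(d>0)&(v>180)&(v<245)&(u>290)&(u<355)
X=plane(P,np.c_[u[B],v[B]],.169);c=X[:,:2].mean(0);w,e=np.linalg.eigh(np.cov((X[:,:2]-c).T))
print('bar',B.sum(),c,rr(X),np.degrees(np.arctan2(e[1,1],e[0,1])))
H=(Z>.12)&(Z<.13)&(d>0)&(u>220)&(u<420)&(v<295)&(v>100)
n,l,s,_=cv2.connectedComponentsWithStats(cv2.morphologyEx(H.astype(np.uint8),cv2.MORPH_OPEN,np.ones((7,7))));k=1+s[1:,4].argmax();m=l==k
X=plane(P,np.c_[u[m],v[m]],.125);print('house',rr(X))
M=(u>205)&(u<290)&(v>105)&(v<175)&(d>0)&(Z>.06)&(Z<.16)
Q=C[M];r=rr(Q);print('tube',r,Q[:,2].max()); 
ux=np.array([np.cos(-.272),np.sin(-.272)]);s=(Q[:,:2])@ux;print('mouth-most s',np.percentile(s,[0,1,3]),'lateral of near part',(Q[s<s.min()+.02][:,:2]@np.array([-ux[1],ux[0]])).min(),(Q[s<s.min()+.02][:,:2]@np.array([-ux[1],ux[0]])).max())
E
```

```text
bar 553 [ 0.63847632 -0.21487538] ((638.518798828125, -215.1013946533203), (13.997981071472168, 42.94551467895508), 13.504944801330566) 103.5236526704412
house ((631.835693359375, -213.37481689453125), (147.83973693847656, 151.4522705078125), 74.3835678100586)
tube ((542.07470703125, -184.84002685546875), (49.2080078125, 91.10350799560547), 89.89703369140625) 0.1446942729685069
mouth-most s [0.5275432  0.52931269 0.53089191] lateral of near part -0.05557028391867497 -0.01712727703541976
```

>>> arm_command(
  deltas=[1, 0, 0, 0, 0.18, 1, -0.0015, 0.002, 0.05, 0.007, 1, 0, 0, 0.05, 0, 1, 0, 0, 0.05, 0, 1, 0, 0, 0.04, 0, 1, 0, 0, 0.025, 0, -1, 0, 0, 0, 0, -1, 0, 0, 0, 0, -1, 0, 0, 0, 0, -1, 0, 0, 0, 0, -1, 0, 0, 0, 0, -1, 0, 0, 0, 0],
  newtons=30,
)

```text
time: 4.15
position: [0.6387, -0.2148, 0.1458]
tool_rot: [0.62, 0.785, 0.0, 0.0]
ft_force: [-0.0, 0.3, -0.2]
grip_width: 0.0352
grip_force: 0.0
```

>>> arm_command(
  deltas=[-1, 0, 0, 0, 0, -1, 0, 0, 0, 0, -1, 0, 0, 0, 0, -1, 0, 0, 0, 0],
)

```text
time: 4.65
position: [0.6383, -0.2148, 0.1455]
tool_rot: [0.62, 0.784, -0.0, -0.0]
ft_force: [-0.9, 0.0, 0.1]
grip_width: 0.0136
grip_force: 30.0
```

>>> arm_command(
  deltas=[-1, 0, 0, 0, -0.1, -1, 0, 0, 0, -0.15, -1, 0, 0, 0, -0.15, -1, 0, 0, 0, -0.15, -1, 0, 0, 0, -0.15, -1, 0, 0, 0, -0.15, -1, 0, 0, 0, -0.1, -1, 0, 0, 0, -0.06, -1, 0, 0, 0, -0.04, -1, 0, 0, 0, 0],
)

```text
time: 5.9
position: [0.6366, -0.2164, 0.1455]
tool_rot: [0.143, 0.99, -0.001, -0.002]
ft_force: [-4.8, -4.1, 1.9]
grip_width: 0.0141
grip_force: 30.0
```

```bash
python3 - <<'E'
from h import *
o=status.get_obs(); print(o['time'],o['position'],R.from_quat(o['tool_rot']).as_euler('xyz',degrees=True),o['moment'],o['grip_width'],o['grip_force'],o['ft_force'],o['q'])
E
```

```text
5.9 [ 0.63660459 -0.21640321  0.14547952] [-179.80434293   -0.20268751  163.55095806] [-0.61947042  0.83578089  0.00588924] 0.014087206833342067 30.000130184926093 [-4.8280142  -4.08258687  1.85079927] [-0.49165226  0.67777022  1.37036004 -0.00456695  1.09623675 -1.77327219]
```

>>> arm_command(
  deltas=[-1, 0, 0, 0, -0.02, -1, 0, 0, 0, -0.02, -1, 0, 0, 0, -0.02, -1, 0, 0, 0, 0],
)

```text
time: 6.4
position: [0.6366, -0.2165, 0.1455]
tool_rot: [0.115, 0.993, -0.001, -0.002]
ft_force: [-5.4, -3.9, 3.5]
grip_width: 0.0143
grip_force: 30.0
```

```bash
python3 - <<'E'
from h import *
o=status.get_obs(); print(o['time'],o['position'],R.from_quat(o['tool_rot']).as_euler('xyz',degrees=True),o['moment'],o['grip_width'],o['grip_force'],o['ft_force'],o['q'])
E
```

```text
6.4 [ 0.63659221 -0.21645625  0.14549424] [-179.86138855   -0.20707677  166.7881427 ] [-0.67980511  0.87375272 -0.75496509] 0.014317891355847087 30.000553876161575 [-5.43225435 -3.94696223  3.51215663] [-0.49209575  0.67774535  1.37036344 -0.00367757  1.09635246 -1.83062127]
```

>>> arm_command(
  deltas=[0.1, 0, 0, 0, 0.02, 0.1, 0, 0, 0, 0, 0.1, 0, 0, 0, 0, 0.1, 0, 0, -0.03, 0, 0.1, 0, 0, -0.06, 0, 0.1, 0, 0, -0.06, 0, 0.1, 0.0268, 0.0403, 0, 0, 0.1, 0.0268, 0.0403, 0, 0, 0.1, 0.0268, 0.0403, 0, 0, 0.1, 0.0268, 0.0403, 0, 0, 0.1, 0.0268, 0.0403, 0, 0, 0.1, 0.0268, 0.0403, 0, 0],
)

```text
time: 7.9
position: [0.5415, 0.0608, 0.2958]
tool_rot: [0.123, 0.992, 0.0, 0.0]
ft_force: [-0.0, 0.1, -0.2]
grip_width: 0.0479
grip_force: 0.0
```

>>> arm_command(
  deltas=[0.1, 0.0268, 0.0403, 0, 0, 0.1, 0.0268, 0.0403, 0, 0, 0.1, 0.0268, 0.0403, 0, 0, 0.1, 0, 0, 0, -0.16, 0.1, 0, 0, 0, -0.16, 0.1, 0, 0, 0, -0.16, 0.1, 0, 0, 0, -0.16, 0.1, 0, 0, 0, 0],
)

```text
time: 8.9
position: [0.4937, 0.1964, 0.2957]
tool_rot: [-0.194, 0.981, 0.0, 0.0]
ft_force: [0.0, -0.4, -0.6]
grip_width: 0.0476
grip_force: 0.0
```

```bash
python3 - <<'E'
from h import *
o=status.get_obs(); print(o['time'],o['position'],R.from_quat(o['tool_rot']).as_euler('xyz',degrees=True))
p,d,P=shot('top','t2.png')
a=cv2.resize(p[165:265,365:455],None,fx=5,fy=5,interpolation=cv2.INTER_CUBIC)
p,d,P=shot('wrist','w2.png'); a=cv2.resize(a,(432,480))
cv2.imwrite('pics/w2c.png',cv2.resize(np.hstack([p,a]),(800,360))[:,:,::-1])
E
```

```text
8.9 [0.49369624 0.19637973 0.29566362] [ 1.79993308e+02  2.30807055e-02 -1.57600076e+02]
```

View pics/w2c.png

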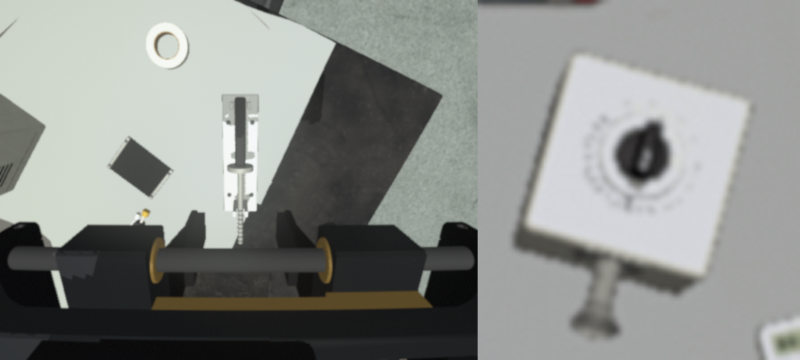

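The knob bar now lies along the unit's x axis. In the wrist view (left part), the rod handle runs from (240,97) to (240,165), the collar is at (240,168), and the plate at (140,167).

```bash
python3 - <<'E'
from h import *
p,d,P=load('w2');C=cloud(P,d);Z=C[:,:,2];g=p.max(2);v,u=np.mgrid[0:480,0:640]
def big(M):
    n,l,s,_=cv2.connectedComponentsWithStats(M.astype(np.uint8));k=1+s[1:,4].argmax();return l==k
def rep(n,m,z):
    X=plane(P,np.c_[u[m],v[m]],z)[:,:2]*1000;r=cv2.minAreaRect(X.astype(np.float32));print(n,m.sum(),np.median(Z[m]),np.round(r[0],1),np.round(r[1],1),round(r[2],1)); return X
box=(u>290)&(u<350)&(v>115)&(v<290)
m=big(box&(g<75)&(Z>.045)&(Z<.08)); rep('handle',m,.065)
a=np.radians(22.4);ax=np.array([np.cos(a),np.sin(a)])
m=big(box&(Z>.045)&(d>0)&(g>75)&(v>200)); X=rep('collar+stem',m,.055)
Q=C[box&(Z>.03)&(d>0)&(v>200)]; s=Q[:,:2]@ax; hi=Q[:,2]>.068; print('collar s',np.percentile(s[hi],[2,50,98]),'C',Q[hi].mean(0))
m=big((u>130)&(u<250)&(v>170)&(v<280)&(g<90)&(Z<.03));rep('plate',m,.010)
print('tcp along',np.array([.4937,.1964])@ax, 'lat',np.array([.4937,.1964])@[-ax[1],ax[0]])
E
```

```text
handle 3 0.06555569848417186 [420.9 162.9] [0.  2.1] 22.3
collar+stem 1268 0.06114773264826129 [541.3 215.1] [110.3  41. ] 22.3
collar s [0.54959142 0.55302771 0.55755941] C [0.51422193 0.20404682 0.07277869]
plate 2936 0.0054065974229384195 [592.8  47.1] [80.9 65.5] 72.4
tcp along 0.5312905987095928 lat -0.006553603802672038
```

>>> arm_command(
  deltas=[0.1, 0.009, -0.001, 0.06, 0, 0.1, 0, 0, 0.06, 0, 0.1, 0, 0, 0.06, 0, 0.1, 0, 0, 0.05, 0, 0.1, 0, 0, 0.03, 0, 0.1, 0, 0, 0, 0, -1, 0, 0, 0, 0, -1, 0, 0, 0, 0, -1, 0, 0, 0, 0, -1, 0, 0, 0, 0, -1, 0, 0, 0, 0, -1, 0, 0, 0, 0],
  newtons=40,
)

```text
time: 10.5
position: [0.4863, 0.1918, 0.0363]
tool_rot: [-0.195, 0.981, 0.0, 0.001]
ft_force: [-0.7, 0.1, 6.0]
grip_width: 0.0158
grip_force: 40.0
```

>>> arm_command(
  deltas=[-1, 0, 0, -0.03, 0, -1, 0, 0, -0.06, 0, -1, 0, 0, -0.06, 0, -1, 0, 0, -0.02, 0, -1, 0.0346, -0.0365, 0, 0, -1, 0.0346, -0.0365, 0, 0, -1, 0.0346, -0.0365, 0, 0, -1, 0.0346, -0.0365, 0, 0, -1, 0.0346, -0.0365, 0, 0, -1, 0.0346, -0.0365, 0, 0, -1, 0.0346, -0.0365, 0, 0, -1, 0, 0, 0, 0],
)

```text
time: 12.0
position: [0.359, -0.14, 0.2056]
tool_rot: [-0.192, 0.981, -0.0, 0.0]
ft_force: [-0.4, -0.5, -1.0]
grip_width: 0.0159
grip_force: 40.0
```

>>> arm_command(
  deltas=[-1, 0, 0, 0, 0.166, -1, 0, 0, 0, 0.166, -1, 0, 0, 0, 0.166, -1, 0, 0, 0, 0.166, -1, 0, 0, 0, 0],
)

```text
time: 12.62
position: [0.3595, -0.1357, 0.2054]
tool_rot: [0.134, 0.991, 0.0, -0.0]
ft_force: [0.7, -0.1, 0.3]
grip_width: 0.0155
grip_force: 40.0
```

```bash
python3 - <<'E'
from h import *
o=status.get_obs(); print(o['time'],o['position'],R.from_quat(o['tool_rot']).as_euler('xyz',degrees=True),o['q'],o['grip_width'],o['ft_force'],o['moment'])
p,d,P=shot('scene','s3.png')
p,d,P=shot('wrist','w3.png')
E
```

```text
12.625 [ 0.35954884 -0.13574599  0.20537812] [ 1.79962606e+02 -5.10652959e-02  1.64618544e+02] [-6.54219442e-01  2.33388333e-01  2.01912442e+00  3.46570285e-04
  8.90151260e-01 -1.95677667e+00] 0.015520401192088905 [ 0.67975263 -0.11771655  0.25435802] [-0.00042079 -0.00413676  0.04511267]
```

View pics/w3.png

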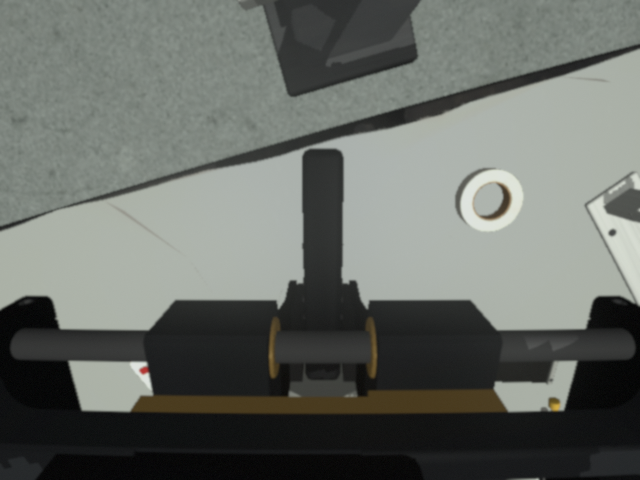

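The handle runs from (323,150) to (323,290), straight along the gripper's x axis, and the tape roll at (490,200) is clear of it. Next I'll check the pitch.

```bash
cat >> h.py <<'E'
def tilt(f):
    o=status.get_obs(); p,d,P=shot('wrist',f); C=cloud(P,d); t=o['position']; M=R.from_quat(o['tool_rot']).as_matrix()
    v,u=np.mgrid[0:480,0:640]; Q=(C-t)@M; m=(u>305)&(u<340)&(v>80)&(v<275)&(d>0)&(abs(Q[:,:,1])<.012)&(abs(Q[:,:,2])<.06)
    q=Q[m]; k=np.polyfit(q[:,0],q[:,2],1); r=q[:,2]-np.polyval(k,q[:,0]); k=np.polyfit(q[abs(r)<.003][:,0],q[abs(r)<.003][:,2],1)
    # tool x points backwards, z down: handle rear rising => z falls with x => tip down
    print('t',o['time'],'pos',o['position'].round(4),'tipdown deg %.1f'%-np.degrees(np.arctan(k[0])),'top z at grip %.4f'%k[1],'rear x %.4f'%np.percentile(q[:,0],98),'lat %.4f'%q[:,1].mean(),len(q),'F',o['ft_force'].round(1),'w %.4f'%o['grip_width'])
E
python3 - <<'E'
from h import *
tilt('w4.png')
E
```

```text
t 12.725 pos [ 0.3596 -0.1362  0.2054] tipdown deg -0.1 top z at grip -0.0286 rear x 0.0742 lat 0.0004 4295 F [-0.7 -0.  -1.3] w 0.0151
```

>>> arm_command(
  deltas=[-1, 0.015, -0.0007, 0, 0, -1, 0.0145, -0.0007, 0, 0, -1, 0, 0, 0.04, 0, -1, 0, 0, 0.04, 0, -1, 0, 0, 0.0224, 0, -1, 0, 0, 0, 0],
)

```text
time: 13.52
position: [0.3291, -0.1295, 0.1023]
tool_rot: [0.136, 0.991, 0.001, -0.002]
ft_force: [-0.0, 0.5, -0.9]
grip_width: 0.0157
grip_force: 40.0
```

```bash
python3 - <<'E'
from h import *
o=status.get_obs(); print(o['time'],o['position'],R.from_quat(o['tool_rot']).as_euler('xyz',degrees=True),o['q'])
p,d,P=shot('scene','s4.png'); cv2.imwrite('pics/s4c.png',cv2.resize(p[200:360,290:500],(800,600),interpolation=cv2.INTER_CUBIC)[:,:,::-1])
E
```

```text
13.525 [ 0.32908061 -0.12949713  0.1023461 ] [179.88886937  -0.25234654 164.40245157] [-6.94141921e-01  4.39312964e-01  2.20353604e+00 -7.05987928e-05
  5.03555979e-01 -1.99264348e+00]
```

View pics/s4c.png

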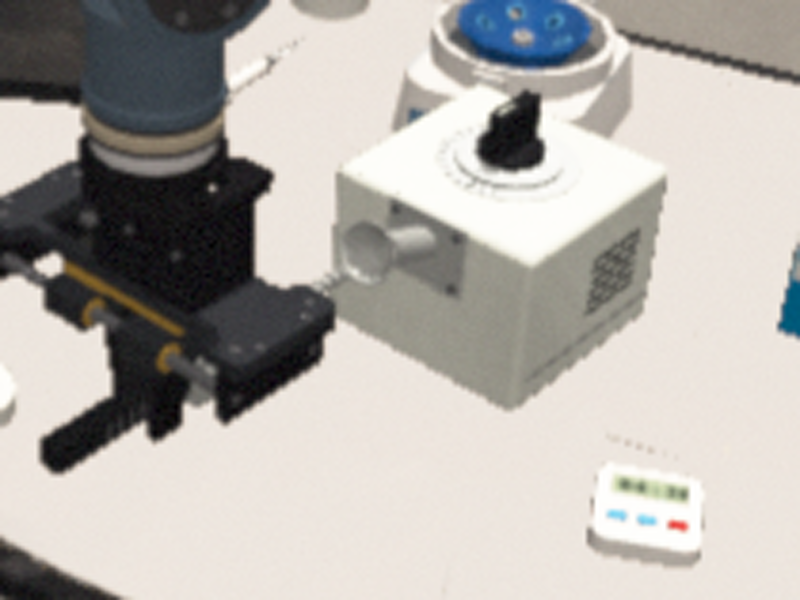

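The stem end at about (350,270) points squarely at the mouth at (365,250). The knob bar still lies along the unit's x axis.

>>> arm_command(
  deltas=[-1, -0.008, 0.0004, 0, 0, -1, -0.008, 0, 0, 0, -1, -0.008, 0, 0, 0, -1, 0, 0, 0, 0],
)

```text
time: 14.08
position: [0.3554, -0.1372, 0.1035]
tool_rot: [0.135, 0.991, -0.001, 0.001]
ft_force: [-0.1, 0.2, -1.4]
grip_width: 0.0154
grip_force: 40.0
```

>>> arm_command(
  deltas=[-1, 0, 0, 0, 0, -1, 0, 0, -0.007, 0, -1, -0.0005, 0, -0.008, 0, -1, -0.001, 0, -0.0075, 0, -1, -0.001, 0, -0.0075, 0, -1, -0.0015, 0, -0.0075, 0, -1, -0.002, 0, -0.0075, 0, -1, -0.002, 0, -0.007, 0, -1, -0.002, 0, -0.007, 0, -1, 0, 0, 0, 0],
  newtons=5,
)

```text
time: 15.32
position: [0.3645, -0.1397, 0.1627]
tool_rot: [0.135, 0.991, -0.001, 0.001]
ft_force: [1.1, 0.4, -0.3]
grip_width: 0.0164
grip_force: 5.0
```

```bash
python3 - <<'E'
from h import *
tilt('w5.png')
E
```

```text
t 15.325 pos [ 0.3645 -0.1397  0.1627] tipdown deg 14.0 top z at grip -0.0321 rear x 0.0720 lat 0.0004 4022 F [ 1.1  0.4 -0.3] w 0.0164
```

```bash
python3 - <<'E'
from h import *
p,d,P=shot('scene','s5.png'); cv2.imwrite('pics/s5c.png',cv2.resize(p[210:300,330:450],(800,600),interpolation=cv2.INTER_CUBIC)[:,:,::-1])
E
```

```text
(no output)
```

View pics/s5c.png

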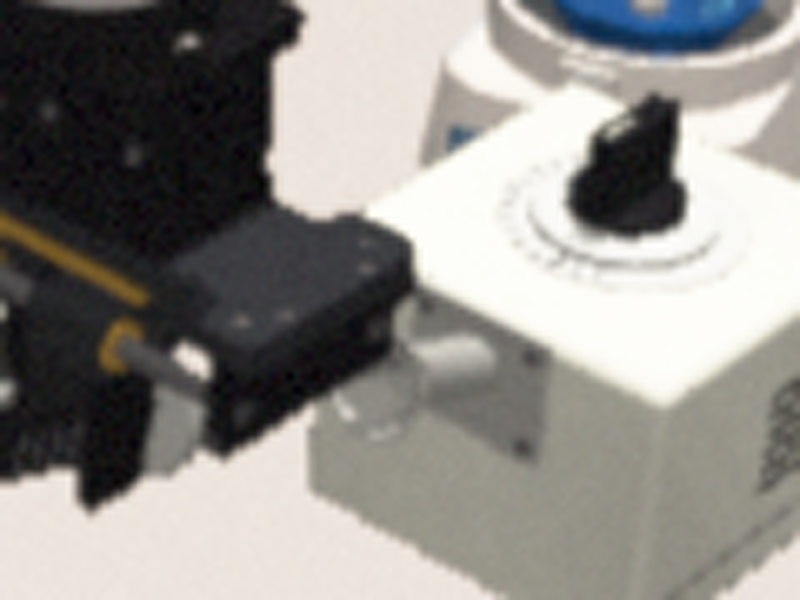

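```bash
python3 - <<'E'
from h import *
p,d,P=shot('top','t6.png'); c=cv2.resize(p[215:295,360:430],None,fx=7,fy=7,interpolation=cv2.INTER_CUBIC)
q,_,_=load('w5'); q=np.ascontiguousarray(q[250:480,220:430]); q=cv2.resize(q,(300,560)); cv2.imwrite('pics/t6c.png',np.hstack([c,q])[:,:,::-1])
E
```

View pics/t6c.png

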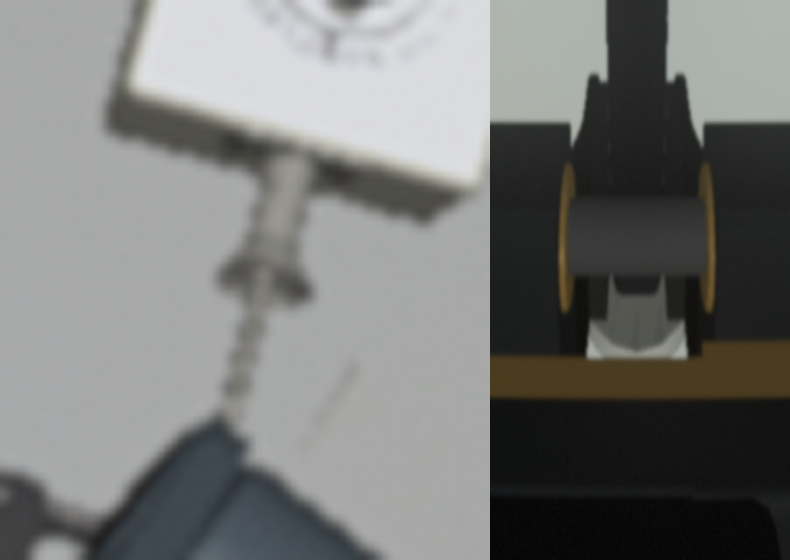

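The stem runs from (230,410) to (265,275) and ends at the mouth's dark opening. I'll check its height from depth.

```bash
python3 - <<'E'
from h import *
p,d,P=load('t6');C=cloud(P,d)*1000
for v in range(247,277,2):
    uc=393+ (275-v)*(5/20.)
    u0=int(round(uc)); print(v,[ (u,*(C[v,u].round().astype(int)),int(p[v,u].max())) for u in range(u0-1,u0+2)])
q,dd,PP=load('w5');Cw=cloud(PP,dd)*1000
for v in range(90,300,20): print(v,Cw[v,322].round(1))
E
```

```text
247 [(399, np.int64(526), np.int64(-184), np.int64(131), 150), (400, np.int64(527), np.int64(-187), np.int64(123), 147), (401, np.int64(527), np.int64(-190), np.int64(123), 138)]
249 [(399, np.int64(520), np.int64(-184), np.int64(127), 132), (400, np.int64(520), np.int64(-187), np.int64(130), 130), (401, np.int64(521), np.int64(-190), np.int64(123), 126)]
251 [(398, np.int64(514), np.int64(-180), np.int64(136), 125), (399, np.int64(513), np.int64(-182), np.int64(142), 128), (400, np.int64(514), np.int64(-185), np.int64(139), 125)]
253 [(397, np.int64(508), np.int64(-177), np.int64(137), 116), (398, np.int64(508), np.int64(-180), np.int64(135), 113), (399, np.int64(508), np.int64(-183), np.int64(133), 104)]
255 [(397, np.int64(503), np.int64(-177), np.int64(135), 122), (398, np.int64(503), np.int64(-180), np.int64(137), 113), (399, np.int64(505), np.int64(-186), np.int64(112), 93)]
257 [(397, np.int64(496), np.int64(-176), np.int64(144), 127), (398, np.int64(497), np.int64(-180), np.int64(134), 123), (399, np.int64(500), np.int64(-186), np.int64(109), 121)]
259 [(396, np.int64(491), n
[... 1169 characters left out ...]
.int64(468), np.int64(-189), np.int64(-1), 149)]
273 [(393, np.int64(451), np.int64(-164), np.int64(156), 146), (394, np.int64(452), np.int64(-167), np.int64(149), 149), (395, np.int64(462), np.int64(-189), np.int64(-1), 163)]
275 [(392, np.int64(426), np.int64(-122), np.int64(478), 101), (393, np.int64(446), np.int64(-163), np.int64(157), 130), (394, np.int64(455), np.int64(-186), np.int64(-1), 152)]
90 [ 179.2  -89.  -752.7]
110 [ 231.1 -103.5 -747.9]
130 [ 285.7 -117.7   -0.4]
150 [ 301.9 -122.2    4.7]
170 [ 298.  -120.9  209.3]
190 [ 303.9 -122.5  211.6]
210 [ 310.6 -124.4  209.2]
230 [ 318.  -126.4  206.3]
250 [ 325.7 -128.6  204.3]
270 [ 334.  -130.9  202.1]
290 [ 343.4 -133.5  198.6]
```

>>> arm_command(
  deltas=[-1, -0.005, 0, 0.003, 0, -1, -0.005, 0, 0.003, 0, -1, -0.005, 0, 0.003, 0, -1, -0.005, 0, 0.0025, 0, -1, 0, 0, 0, 0],
)

```text
time: 16.1
position: [0.3835, -0.1448, 0.1504]
tool_rot: [0.135, 0.991, -0.0, 0.0]
ft_force: [0.6, 0.5, -0.5]
grip_width: 0.0159
grip_force: 5.0
```

```bash
sed -i 's/(v>80)&(v<275)/(v>80)\&(v<295)/; s/k=np.polyfit(q\[:,0\],q\[:,2\],1); r=/q=q[q[:,0]<np.percentile(q[:,0],85)]; k=np.polyfit(q[:,0],q[:,2],1); r=/' h.py; python3 - <<'E'
from h import *
tilt('w7.png'); p,d,P=shot('top','t7.png'); C=cloud(P,d); v,u=np.mgrid[0:480,0:640]
Q=C[(u>385)&(u<402)&(v>255)&(v<278)&(d>0)&(C[:,:,2]>.12)&(C[:,:,2]<.19)]
ux=np.array([.963,-.269]); s=(Q[:,:2]-[.5023,-.1775])@ux; l=(Q[:,:2]-[.5023,-.1775])@[.269,.963]
for a in np.arange(-.07,.01,.01):
    m=(s>a)&(s<a+.01); print(round(a+.005,3),m.sum(),np.median(Q[m][:,2]).round(4) if m.any() else 0,np.median(l[m]).round(4) if m.any() else 0, 'axis z %.4f'%(.125-(a+.005)*np.tan(.349)))
E
```

```text
t 16.1 pos [ 0.3835 -0.1448  0.1504] tipdown deg 18.5 top z at grip -0.0291 rear x 0.0663 lat 0.0004 3968 F [ 0.6  0.5 -0.5] w 0.0159
-0.065 0 0 0 axis z 0.1487
-0.055 0 0 0 axis z 0.1450
-0.045 0 0 0 axis z 0.1414
-0.035 4 0.1401 -0.0009 axis z 0.1377
-0.025 11 0.1375 0.0005 axis z 0.1341
-0.015 10 0.1352 0.0002 axis z 0.1305
-0.005 12 0.1311 -0.0003 axis z 0.1268
0.005 0 0 0 axis z 0.1232
```

>>> arm_command(
  deltas=[-1, -0.0075, 0, 0.0027, 0, -1, -0.0075, 0, 0.0027, 0, -1, -0.0075, 0, 0.0027, 0, -1, -0.0075, 0, 0.0027, 0, -1, -0.0075, 0, 0.0027, 0, -1, -0.0075, 0, 0.0027, 0, -1, -0.0075, 0, 0.0027, 0, -1, -0.0075, 0, 0.0027, 0, -1, -0.0075, 0, 0.0027, 0, -1, -0.0075, 0, 0.0027, 0, -1, -0.0075, 0, 0.0027, 0, -1, 0, 0, 0, 0],
  newtons=15,
)

```text
time: 17.7
position: [0.4631, -0.167, 0.1208]
tool_rot: [0.135, 0.991, -0.0, 0.0]
ft_force: [-0.0, -0.1, -1.5]
grip_width: 0.0156
grip_force: 15.0
```

>>> arm_command(
  deltas=[-1, -0.003, 0, 0.0011, 0, -1, -0.003, 0, 0.0011, 0, -1, -0.002, 0, 0.0007, 0, -1, 0, 0, 0, 0],
)

```text
time: 18.2
position: [0.4703, -0.1689, 0.1181]
tool_rot: [0.135, 0.991, -0.0, 0.0]
ft_force: [0.2, 0.1, -1.2]
grip_width: 0.016
grip_force: 15.0
```

```bash
python3 - <<'E'
from h import *
tilt('w8.png')
E
```

```text
t 18.2 pos [ 0.4703 -0.1689  0.1181] tipdown deg 18.5 top z at grip -0.0290 rear x 0.0664 lat 0.0004 3972 F [ 0.2  0.1 -1.2] w 0.0160
```

>>> arm_command(
  deltas=[-1, -0.002, 0, 0.0007, 0, -1, -0.002, 0, 0.0007, 0, -1, 0, 0, 0, 0],
)

```text
time: 18.62
position: [0.4713, -0.1687, 0.1165]
tool_rot: [0.135, 0.991, 0.001, -0.003]
ft_force: [-5.9, 0.4, 5.0]
grip_width: 0.016
grip_force: 15.0
```

>>> arm_command(
  deltas=[-1, -0.0015, 0, 0.0006, 0, -1, -0.0015, 0, 0.0006, 0, -1, 0, 0, 0, 0],
)

```text
time: 19.0
position: [0.4713, -0.1685, 0.1155]
tool_rot: [0.135, 0.991, 0.001, -0.006]
ft_force: [-12.5, 1.1, 11.9]
grip_width: 0.0162
grip_force: 15.0
```

```bash
python3 - <<'E'
from h import *
tilt('w9.png')
E
```

```text
t 19.0 pos [ 0.4713 -0.1685  0.1155] tipdown deg 17.4 top z at grip -0.0289 rear x 0.0671 lat 0.0004 4052 F [-12.5   1.1  11.9] w 0.0162
```

>>> arm_command(
  deltas=[-1, 0.0065, 0, -0.0024, 0, -1, 0.0095, 0, -0.0035, 0, -1, 0.0095, 0, -0.0035, 0, -1, 0.0095, 0, -0.0035, 0, -1, 0.0095, 0, -0.0035, 0, -1, 0.0095, 0, -0.0035, 0, -1, 0.0095, 0, -0.0035, 0, -1, 0.0095, 0, -0.0035, 0, -1, 0.0095, 0, -0.0035, 0, -1, 0.0095, 0, -0.0035, 0, -1, 0.0095, 0, -0.0035, 0, -1, 0.008, 0, -0.003, 0],
)

```text
time: 20.55
position: [0.3709, -0.1412, 0.1561]
tool_rot: [0.135, 0.991, -0.0, 0.0]
ft_force: [0.4, 0.2, -0.5]
grip_width: 0.0156
grip_force: 15.0
```

>>> arm_command(
  deltas=[-1, 0, 0, 0, 0, -1, 0.0015, 0, 0.007, 0, -1, 0.0015, 0, 0.007, 0, -1, 0.0015, 0, 0.008, 0, -1, 0.0015, 0, 0.008, 0, -1, 0.001, 0, 0.008, 0, -1, 0.001, 0, 0.008, 0, -1, 0.0005, 0, 0.008, 0, -1, 0, 0, 0.007, 0, -1, 0, 0, 0, 0],
  newtons=6,
)

```text
time: 21.8
position: [0.3631, -0.1389, 0.0943]
tool_rot: [0.136, 0.991, 0.0, -0.0]
ft_force: [0.6, 0.5, -0.7]
grip_width: 0.016
grip_force: 6.0
```

```bash
python3 - <<'E'
from h import *
tilt('w10.png')
E
```

```text
t 21.8 pos [ 0.3631 -0.1389  0.0943] tipdown deg -1.3 top z at grip -0.0277 rear x 0.0669 lat 0.0004 4303 F [ 0.6  0.5 -0.7] w 0.0160
```

>>> arm_command(
  deltas=[-1, 0, 0, 0, 0, -1, 0, 0, 0, 0, -1, 0.011, 0, 0, 0, -1, 0.011, 0, 0, 0, -1, 0.011, 0, 0, 0, -1, 0, 0, -0.03, 0, -1, 0, 0, -0.04, 0, -1, 0, 0, -0.04, 0],
  newtons=45,
)

```text
time: 22.85
position: [0.3303, -0.1296, 0.2057]
tool_rot: [0.136, 0.991, 0.0, -0.001]
ft_force: [1.3, 0.3, -0.3]
grip_width: 0.0154
grip_force: 45.0
```

>>> arm_command(
  deltas=[-1, -0.0125, 0.0458, 0, 0, -1, -0.0125, 0.0458, 0, 0, -1, -0.0125, 0.0458, 0, 0, -1, -0.0125, 0.0458, 0, 0, -1, 0, 0, 0, -0.12, -1, 0, 0, 0, -0.12, -1, 0, 0, 0, -0.12, -1, 0, 0, 0, 0],
)

```text
time: 23.85
position: [0.4277, 0.0329, 0.2045]
tool_rot: [-0.043, 0.999, 0.0, -0.001]
ft_force: [-0.0, 0.7, -1.1]
grip_width: 0.0157
grip_force: 45.0
```

```bash
sed -i "s/'rear x %.4f'%np.percentile(q\[:,0\],98)/'rear x %.4f'%rx/; s/q=Q\[m\];/q=Q[m]; rx=np.percentile(q[:,0],98);/" h.py; python3 - <<'E'
from h import *
tilt('w11.png'); o=status.get_obs(); print(R.from_quat(o['tool_rot']).as_euler('xyz',degrees=True))
p,d,P=shot('top','t11.png')
p,d,P=shot('scene','s11.png')
cv2.imwrite('pics/c11.png',cv2.resize(np.hstack([p[180:380,230:480],load('t11')[0][170:370,240:490]]),(800,320))[:,:,::-1])
p,d,P=load('t11');C=cloud(P,d);Z=C[:,:,2]
m=(Z>.2)&(Z<.24)&(C[:,:,0]>.45)&(C[:,:,0]<.66)&(abs(C[:,:,1]-.04)<.06); q=C[m]; i=q[:,0].argsort(); print(m.sum(),q[i][::12].round(3).tolist(),q[i][-2:].round(3).tolist())
v,u=np.mgrid[0:480,0:640]; B=(Z>.158)&(Z<.175)&(d>0)&(v>185)&(v<235)&(u>385)&(u<432)&(p.max(2)<110); X=plane(P,np.c_[u[B],v[B]],.169)[:,:2]; w,e=np.linalg.eigh(np.cov(X.T)); print('bar',B.sum(),X.mean(0),np.degrees(np.arctan2(e[1,1],e[0,1])))
E
```

```text
t 23.85 pos [0.4277 0.0329 0.2045] tipdown deg -1.3 top z at grip -0.0277 rear x 0.0748 lat 0.0002 4308 F [-0.   0.7 -1.1] w 0.0157
[ 1.79984354e+02 -5.58922129e-02 -1.75079723e+02]
121 [[0.496, 0.037, 0.226], [0.506, 0.042, 0.223], [0.516, 0.037, 0.23], [0.524, 0.037, 0.228], [0.532, 0.042, 0.23], [0.542, 0.043, 0.231], [0.553, 0.048, 0.228], [0.561, 0.043, 0.231], [0.569, 0.046, 0.228], [0.579, 0.043, 0.232], [0.59, 0.046, 0.227]] [[0.587, 0.043, 0.228], [0.59, 0.046, 0.227]]
bar 67 [ 0.63554435 -0.21510539] 165.63860288625784
```

View pics/c11.png

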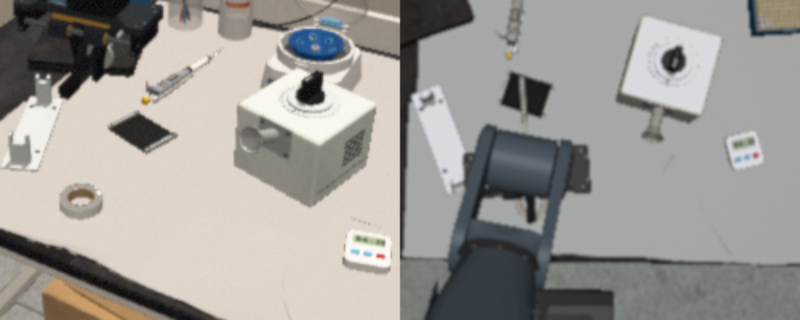

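The rod is held with its tip directly over the plate. The bar still lies along the unit's axis, and the timer and tape are where they were.

>>> arm_command(
  deltas=[-1, 0, 0, 0.025, 0, -1, 0, 0, 0.03, 0, -1, 0, 0, 0.03, 0, -1, 0, 0, 0.02, 0, -1, 0, 0, 0.012, 0, -1, 0, 0, 0, 0, -1, 0, 0, 0, 0, -1, 0, 0, 0, 0, -1, 0, 0, 0, 0, -1, 0, 0, 0, 0],
)

```text
time: 25.25
position: [0.429, 0.0328, 0.0882]
tool_rot: [-0.044, 0.999, -0.0, 0.0]
ft_force: [-0.8, 0.6, -0.5]
grip_width: 0.0154
grip_force: 45.0
```

```bash
python3 - <<'E'
from h import *
tilt('w12.png'); print(abs(status.get_obs()['joint_velocities']).max())
print(order.hand_in())
E
```

```text
t 25.25 pos [0.429  0.0328 0.0882] tipdown deg -1.3 top z at grip -0.0277 rear x 0.0749 lat 0.0002 4305 F [-0.8  0.6 -0.5] w 0.0154
0.003158571477750953
the job is handed in; nothing more can be done
None
```

The job is handed in at 25 s: I turned the knob back to its zero stop, pushed the rod into the tube until its collar stopped and drew it out, and it is now held still, within about 1.3° of level, with its tip about 10 cm above the middle of the reading plate; I did not touch the timer, tape roll or bottle.

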